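# Set the hotplate's heat and slide the child guard over the knob

## Task

Set the heat on the portable hotplate: turn its black knob clockwise until the white pointer lines up with the green mark on the ring round it, then pull the clear child guard by its red fin all the way over the knob until it stops, so that the setting cannot be touched. Let go of both, and leave the pot and everything else standing where it is.

Things in the scene. Friction and masses are not known exactly. Their poses are not given: they have to be found in the camera images.
- hotplate: white portable hotplate, fixed, 220 (x) x 400 (y) mm; origin under its centre at worktop height, z up. Its right end (-y) has a black control panel, 126 mm wide, top 50 mm above the worktop; the cooking plate with the pot is at y +85 mm. Knob axis at (-60, -130) mm; the guard stands behind the knob (+x) and slides over it along this frame's -x
- heat_knob (a joint): angle of the black knob, rad, 0 to 2.6: 0 with the pointer along the hotplate's +x, growing clockwise seen from above; it stays where it is left, friction about 0.06 N m
- knob_grip (a point): on the knob's axis, 27 mm above the panel: where to grip. The knob is a 64 mm wide, 6 mm high disc with a bar on it, 58 mm long, 16 mm wide, up to 32 mm above the panel. Its x axis runs along the bar toward the pointer end, z up
- knob_pointer (a point): pointer end of the bar, at its top: 28 mm from the knob axis, 32 mm above the panel; a white line runs from the axis to here and down the bar's end. Its x axis is the pointing direction, away from the knob axis
- green_mark (a point): the green mark, 12 mm wide, on the flat grey ring (34 to 44 mm radius) round the knob, 39 mm from the knob axis, level with the panel. Its x axis points away from the knob axis through the mark; the knob is set when the pointer's x axis lies along it
- guard (a joint): travel of the clear guard, m: 0 parked behind the knob, 0.120 at its stop, centred over the knob; moves along the hotplate's -x, friction about 2.5 N
- guard_grip (a point): grip point in the red fin on the guard, 60 mm above the panel. The fin is 60 mm long in y, 12 mm thick in x, and stands from 40 to 73 mm above the panel, in the middle of the guard's 84 (x) x 101 (y) mm top. The guard is a hood open toward the knob (-x), 36 mm high inside. Axes as the hotplate's
- black_pot: black pot with two handles, 166 x 205 x 86 mm, loose on the cooking plate, its foot 56 mm above the worktop; origin under its centre, handles along its y
- mug_blue: dark mug, 80 x 114 x 91 mm, loose on the worktop at the right; origin under its centre
- spice_3: small spice jar, 44 mm wide, 105 mm high, loose on the worktop right of the hotplate; origin under its centre
- wooden_spoon: wooden spoon, 327 mm long, lying loose in front of the hotplate; origin under its middle

How it is judged:
By the outcome, as a careful person would: the job done as asked, in the order asked, and still so for the second after the job is handed in, with the robot touching nothing.
It also fails if it takes over 54 s, if anything falls off the work surface, if the arm or the gripper's body presses on something with over 40 N, if the wrist force passes 120 N, or if a joint passes its speed limit or range.

## Robot

A 6-joint arm with a two-finger parallel gripper is mounted at the origin on a cart in front of the work surface, level with it; the furniture and walls round the work are solid. World frame = base frame: x ahead of the robot, y to its left, z up, the work surface at z = 0. Lengths are in m, angles in rad, forces in N, time in s.
With the tool pointing down it reaches from about 0.275 to 1 m from the base axis. Payload 8.4 kg.
Tool frame: the origin (TCP) lies on the centre line of the jaws, within the pads' length; the fingertips stand 17 mm ahead of it and the grasp point (between the pads) lies 2 mm behind it (bot.tcp_to_tips is the z of the fingertips in the tool frame, in m); z points along the fingers, y is the line along which they close (so a half turn about z gives the same grasp; the last joint's range is limited). The gripper opens to 85 mm and grips with 20 to 120 N. Pads are 22 mm wide; open, the fingers measure 114 mm over their backs; the gripper's body (76 mm by 85 mm) begins 54 mm behind the grasp point. The pads swing forward as they close: fully open they stand 13 mm farther back than shut.
Start: joints at [1.289, 0.353, 1.633, -0, 1.155, -0.002], TCP at [0.173, 0.601, 0.248] pointing down, gripper open.
Joint ranges: [-2.63, 2.63], [-0.92, 2.1], [0.06, 2.66], [-1.3, 4.44], [0, 2.69], [-3.02, 3.02]. Speed limits (rad/s): [2.22, 2.22, 2.79, 3.14, 3.14, 3.14].

## Interface

Orientations are given as a unit quaternion [x, y, z, w].
In Python, from workcell import bot, hand, kinematics, get_obs, vision, hand_in gives the robot as it stands. The module is installed in compiled form; this text tells all that it offers. Calls block until the motion is done:
- bot.reach(position, orientation): joint-space move of the TCP to a pose.
- bot.servo_line(position, ori=None, velocity=0.15): straight line of the TCP; ori=None keeps the orientation; velocity is the mean speed in m/s.
- bot.goto_joints(angles): joint-space move.
- hand.move_gripper(opening, strength=None): finger opening in m; strength is the grip in N (None keeps the last); returns when the fingers have stopped.
- bot.dwell(seconds).
- kinematics.solve_ik(position, orientation): joint angles nearest the present ones, or None.
- get_obs(): the state.
- vision.read_camera(name): name is "side" or "top"; returns a dict with "frame" (384x512x3 uint8, red, green, blue), "intrinsics" (3x3 intrinsics, pixels), "dist" ([k1, k2, p1, p2, k3] as OpenCV has them; the pictures are not rectified), "view" (4x4, takes a point from world to camera coordinates). Camera axes: x right, y down, z forward; pixel columns grow to the right and rows downward; lengths in m; the calibration is good to about 2 mm. A picture is of the moment at which its call begins. There is no depth.
A pose or a line that the arm cannot do raises bot.IKError and nothing moves.
- hand_in(): hands the job in; it is judged then, once.
The state is a dict: "time_s": time; "joint_pos": joint angles; "joint_vel": joint speeds; "joint_efforts": joint torques, N m; "position": TCP position; "orientation": TCP orientation; "wrist_force": force on the tool from outside, world axes, zero at the start; "ft_torque": the same for the moment, N m; "gripper_width": finger opening in m; "grip_force": force on a finger pad.
Only numpy, scipy, OpenCV 4.12 (cv2) and the standard library are available. Lean on these libraries where they do the work, as an engineer would, in place of code of your own. Each camera call takes 0.05 s, during which the arm holds its last target. There are 200 camera calls.

## Working session

There is one attempt and no reset: what is moved stays moved. The work goes in short steps, each a Python script; the robot and the scene stay as the last script left them, time stands still between calls to the robot, and variables do not carry over. Pictures are saved under pics/ and viewed, at most 10 in all, crops included, and the job is handed in when it is done.

```bash
mkdir -p pics; python3 - <<'E'
from workcell import *
import cv2,pickle
o=get_obs();print(o['time_s'],o['position'],o['orientation'],o['gripper_width'])
for n in('side','top'):
    d=vision.read_camera(n);pickle.dump(d,open(n+'.pkl','wb'))
    cv2.imwrite(f'pics/{n}0.png',cv2.resize(d['frame'][:,:,::-1],(800,600),interpolation=cv2.INTER_CUBIC))
    print(d['intrinsics'],d['dist'],d['view'])
E
```

```text
0.0 [0.17246449 0.6002754  0.24758267] [ 1.39431182e-01  9.90231543e-01 -6.54685220e-04 -9.02942102e-05] 0.08524862303042965
[[430.33004175   0.         256.63412322]
 [  0.         430.33004175 200.05252523]
 [  0.           0.           1.        ]] [0.05635945 0.         0.         0.         0.        ] [[ 0.90724413 -0.42059141  0.00331071 -0.45635536]
 [-0.15716576 -0.34629732 -0.92486598  0.16705292]
 [ 0.39013717  0.8385589  -0.38027878  1.17964085]
 [ 0.          0.          0.          1.        ]]
[[393.32086877   0.         254.6210266 ]
 [  0.         393.32086877 180.31915725]
 [  0.           0.           1.        ]] [-0.04092835  0.          0.          0.          0.        ] [[ 0.09503937 -0.99546789  0.00334606 -0.0495308 ]
 [-0.97481285 -0.0937476  -0.20236428  0.48873667]
 [ 0.20176082  0.01597079 -0.9793046   1.10987901]
 [ 0.          0.          0.          1.        ]]
```

View pics/side0.png

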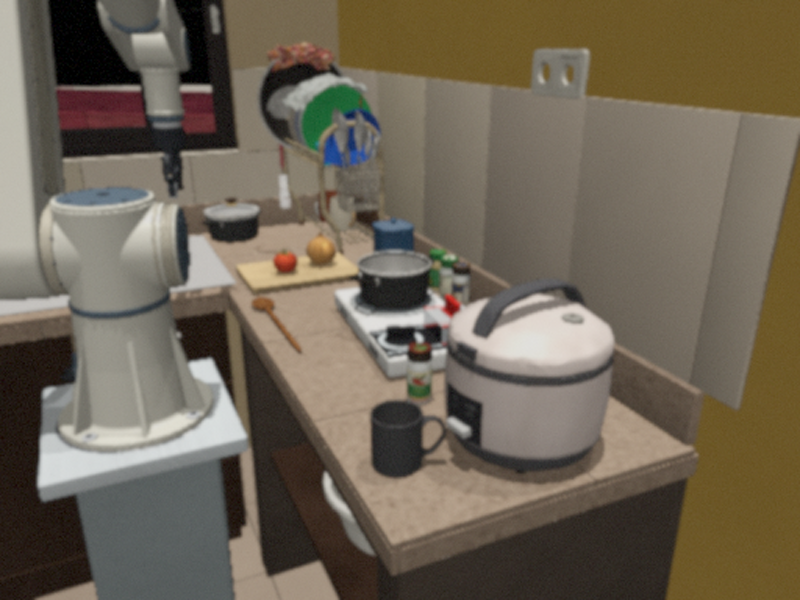

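View pics/top0.png

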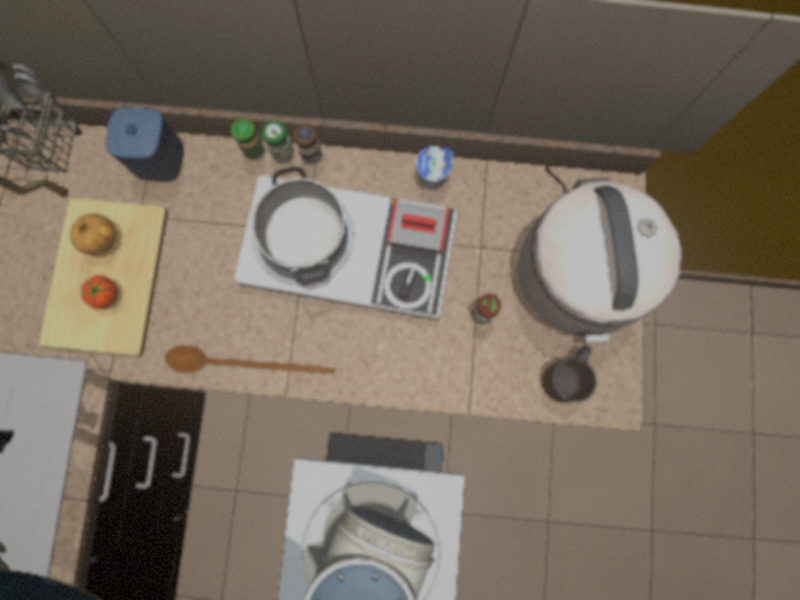

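The top view (800 px scale) shows the knob at about (408,285), the green mark at (428,278) and the red fin at (418,223). In the side view the knob is near (415,335) and the fin near (447,305). I'll enlarge both areas.

```bash
python3 - <<'E'
import cv2,pickle,numpy as np
t=pickle.load(open('top.pkl','rb'))['frame'];s=pickle.load(open('side.pkl','rb'))['frame']
a=cv2.resize(t[115:210,225:305,::-1],None,fx=6,fy=6,interpolation=cv2.INTER_CUBIC)
b=cv2.resize(s[175:245,205:305,::-1],None,fx=8,fy=8,interpolation=cv2.INTER_CUBIC)
cv2.imwrite('pics/t1.png',a);cv2.imwrite('pics/s1.png',b)
E
```

```text
(no output)
```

View pics/t1.png

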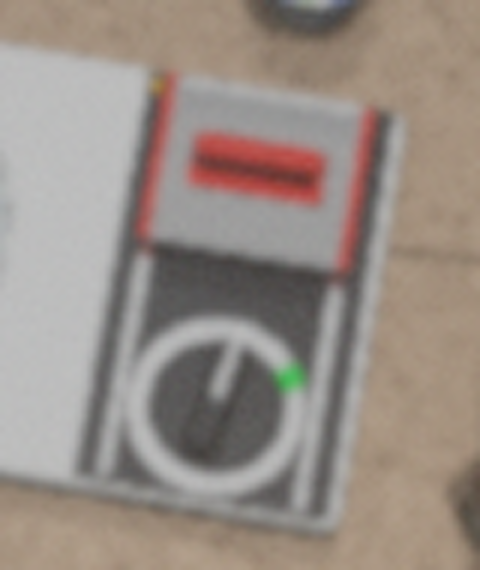

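View pics/s1.png

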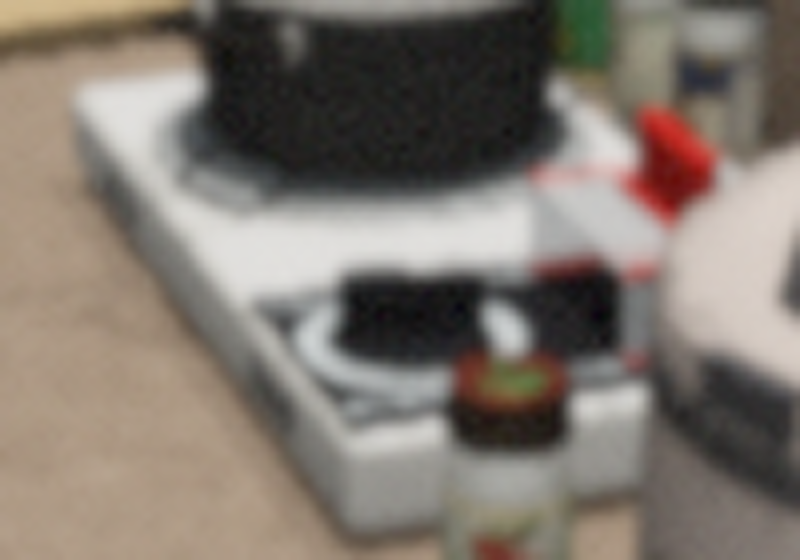

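The top crop shows the ring centred at about (215,406), the pointer end at about (237,345), the green mark at (290,379) and the fin box at x 188–328, y 128–207. The side crop shows the ring spanning u 297–533 with its bottom at v 397, the fin at x 628–718 with its top at v 105, and the near hotplate corner at (345,445) top and (345,535) foot. I'll fit the hotplate pose to both views with the heights left free.

```bash
cat > fit.py <<'E'
import cv2,pickle,numpy as np
from scipy.optimize import least_squares
D={n:pickle.load(open(n+'.pkl','rb')) for n in('top','side')}
def proj(n,P):
    d=D[n];V=d['view']
    return cv2.projectPoints(np.atleast_2d(P).astype(float),cv2.Rodrigues(V[:3,:3])[0],V[:3,3],d['intrinsics'],d['dist'])[0][:,0]
def crop(n,uv):
    return (uv+.5-([225,115] if n=='top' else [205,175]))*(6 if n=='top' else 8)-.5
def W(p,L):
    c,s=np.cos(p[2]),np.sin(p[2]);L=np.atleast_2d(L)
    return np.c_[p[0]+c*L[:,0]-s*L[:,1],p[1]+s*L[:,0]+c*L[:,1],L[:,2]]
A=np.linspace(0,2*np.pi,120)
ring=lambda H,r=.044:np.c_[-.06+r*np.cos(A),-.13+r*np.sin(A),H+0*A]
fin=lambda H,F:np.array([[.06+a,-.13+b,H+z] for a in(-.006,.006) for b in(-.03,.03) for z in(F-.033,F)])
q=lambda p,n,L:crop(n,proj(n,W(p,L)))
def res(p):
    H,F=p[3:5]; r=[]
    a=q(p,'top',ring(H)); r+=[*((a.min(0)-[127,315])/6),*((a.max(0)-[305,498])/6)]
    a=q(p,'side',ring(H)); r+=[(a[:,0].min()-297)/8,(a[:,0].max()-533)/8,(a[:,1].max()-397)/8]
    a=q(p,'top',fin(H,F)); r+=[*((a.min(0)-[188,128])/6),*((a.max(0)-[328,207])/6)]
    a=q(p,'side',fin(H,F)); r+=[*((a.min(0)-[628,105])/8),(a[:,0].max()-718)/8]
    a=q(p,'side',[[-.11,-.2,0]])[0]; r+=list((a-[345,535])/8)
    a=q(p,'top',[[-.11,-.2,H]])[0]; r+=list((a-[334,532])/6)
    return np.array(r)
if __name__=='__main__':
    s=least_squares(res,[.5,0,-.1,.05,.073],loss='soft_l1');p=s.x
    print(p.round(4));print(res(p).round(2))
    np.save('p.npy',p)
    H=p[3]
    def back(n,uvc,z):
        uv=(np.array(uvc,float)+.5)/(6 if n=='top' else 8)-.5+([225,115] if n=='top' else [205,175])
        d=D[n];x=cv2.undistortPoints(uv[None,None],d['intrinsics'],d['dist'])[0,0]
        R=d['view'][:3,:3];c=-R.T@d['view'][:3,3];v=R.T@[*x,1];return c+v*(z-c[2])/v[2]
    k=W(p,[[-.06,-.13,0]])[0];print('knob',k)
    t=D['top']['frame'][115:210,225:305].astype(int)
    g=(t[:,:,1]-np.maximum(t[:,:,0],t[:,:,2])).clip(30)-30
    m=np.array([(g.sum(0)@np.arange(80)),(g.sum(1)@np.arange(95))])/g.sum()
    G=back('top',(m+.5)*6-.5,H)
    for nm,P in(('green',G),('ptr',back('top',(238,343),H+.032)),('ptrmid',back('top',(217,397),H+.032))):
        v=P-k;print(nm,P.round(4),'r',np.hypot(*v[:2]).round(4),'cw angle',(p[2]-np.arctan2(v[1],v[0])).round(3))
    for n,f in(('top','pics/t1.png'),('side','pics/s1.png')):
        im=cv2.imread(f)
        for L,c in((ring(H),(0,255,255)),(ring(H,.034),(0,255,255))):
            cv2.polylines(im,[q(p,n,L).astype(int)],True,c,1)
        cv2.polylines(im,[cv2.convexHull(q(p,n,fin(H,p[4])).astype(np.float32)).astype(int)],True,(255,0,0),1)
        for z in(0,H):cv2.polylines(im,[q(p,n,[[-.11,-.2,z],[.11,-.2,z],[.11,.2,z],[-.11,.2,z]]).astype(int)],True,(255,0,255),1)
        cv2.polylines(im,[q(p,n,[[.018,-.1805,H+.04],[.102,-.1805,H+.04],[.102,-.0795,H+.04],[.018,-.0795,H+.04]]).astype(int)],True,(255,255,0),1)
        if n=='top':T=im
        else:S=im
    S=cv2.resize(S,None,fx=.55,fy=.55);T=cv2.resize(T,None,fx=.7,fy=.7)
    o=np.zeros((max(len(S),len(T)),S.shape[1]+T.shape[1],3),np.uint8);o[:len(S),:S.shape[1]]=S;o[:len(T),S.shape[1]:]=T
    cv2.imwrite('pics/ov.png',o)
E
python3 fit.py
```

```text
[ 0.5537  0.106  -0.0621  0.0458  0.0694]
[-0.34  1.41 -0.24  0.1  -1.54 -2.66 -0.18  0.45 -2.12 -1.32 -4.73  1.01
  0.93  1.77 -0.64  2.28  1.05 -0.03]
knob [ 0.48571508 -0.02007662  0.        ]
green [ 0.5056 -0.0559  0.0458] r 0.0409 cw angle 1.002
ptr [ 0.5134 -0.0284  0.0778] r 0.0289 cw angle 0.232
ptrmid [ 0.4859 -0.0208  0.0778] r 0.0008 cw angle 1.209
```

View pics/ov.png

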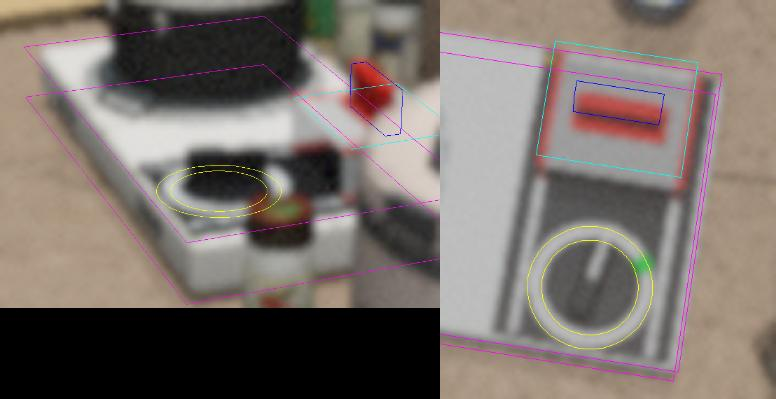

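The overlay shows the guard nearer the knob than "parked" would put it, and the yaw is slightly off. I'll free the guard's travel and add more corners and the guard edges.

```bash
python3 - <<'E'
s=open('fit.py').read()
s=s.replace("fin=lambda H,F:np.array([[.06+a","fin=lambda H,F,d=0:np.array([[.06-d+a").replace("fin(H,F))","fin(H,F,p[5]))").replace("fin(H,p[4])","fin(H,p[4],p[5])")
s=s.replace(".05,.073]",".05,.073,0]").replace("[.018,-.","[.018-p[5],-.").replace("[.102,-.","[.102-p[5],-.")
s=s.replace("    return np.array(r)","""    full=lambda n,x,y:crop(n,np.array([x,y])*.64)
    for n,L,o in(('top',[-.11,.2,H],full('top',237,283)),('top',[.11,.2,H],full('top',261,177)),('top',[.11,-.2,H],[405,113]),
        ('side',[-.11,.2,H],[75,92]),('side',[-.11,-.2,H],[345,447]),('top',[.018-p[5],-.0795,H+.04],[140,246]),('top',[.018-p[5],-.1805,H+.04],[348,276]),
        ('side',[.018-p[5],-.0795,H+.04],[530,172]),('side',[.018-p[5],-.1805,H+.04],[636,270])):
        r+=list((q(p,n,[L])[0]-o)/(6 if n=='top' else 8))
    return np.array(r)""")
open('fit.py','w').write(s)
E
python3 fit.py
```

```text
[ 0.5576  0.1028 -0.0756  0.0441  0.0756  0.0102]
[ 0.49  0.9   0.54 -0.47 -0.6  -1.71  0.49  1.25  0.04 -0.37 -2.31 -0.61
  0.26 -0.08 -0.04  2.41  1.55 -0.34 -2.92 -1.02 -2.26 -1.99  0.98 -1.06
 -2.08 -0.52 -0.1   0.01  0.18 -1.36 -0.1  -0.59 -1.21  1.94 -1.83  1.52]
knob [ 0.48791265 -0.02230168  0.        ]
green [ 0.506  -0.0559  0.0441] r 0.0382 cw angle 1.003
ptr [ 0.5137 -0.0285  0.0761] r 0.0266 cw angle 0.158
ptrmid [ 0.4863 -0.0208  0.0761] r 0.0022 cw angle -2.474
```

View pics/ov.png

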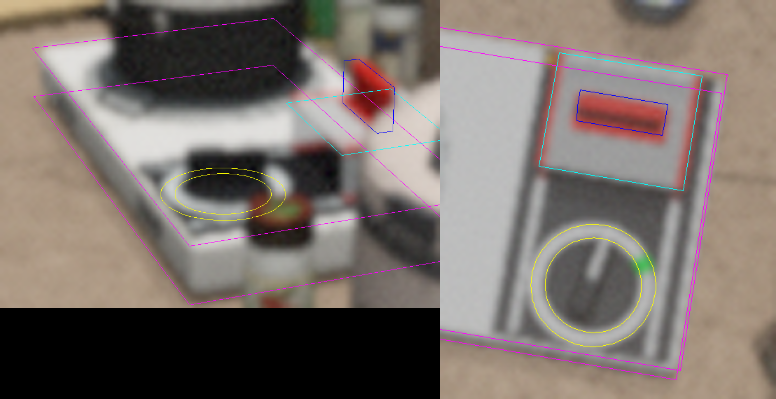

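```bash
cat > dense.py <<'E'
import cv2,numpy as np
from scipy.optimize import minimize
from fit import D,proj
A=np.linspace(0,2*np.pi,180,endpoint=False)
def samp(n,P):
    g=cv2.GaussianBlur(D[n]['frame'].min(2).astype(np.float32),(0,0),.7)
    uv=proj(n,P).astype(np.float32);return cv2.remap(g,uv[:,:1],uv[:,1:],cv2.INTER_LINEAR)[:,0]
def circ(x,y,z,r):return np.c_[x+r*np.cos(A),y+r*np.sin(A),z+0*A]
def cost(p,views=('top','side')):
    c=0
    for n in views:
        # ring bright; inside/outside dark
        f=lambda r:np.minimum(samp(n,circ(p[0],p[1],p[2],r)),170)
        a=np.c_[f(.036),f(.039),f(.042)].mean(1)-.5*(f(.0495)+f(.030)); 
        if n=='side': a=a[[i for i in range(180) if not (np.pi*1.3<A[i]<2*np.pi*1.0)]] # jar/knob occlusion side skipped
        c-=np.median(a)/2+a.mean()
    return c
best={}
for v in(('top','side'),('top',)):
    if len(v)==2:
        r=min((minimize(cost,[.487+dx,-.021+dy,z],method='Nelder-Mead',options=dict(initial_simplex=np.array([.487+dx,-.021+dy,z])+.004*np.vstack([np.zeros(3),np.eye(3)]))) for dx in(-.003,.003) for dy in(-.003,.003) for z in(.044,.05)),key=lambda r:r.fun)
        print(r.x.round(4),r.fun)
    else:
        for H in(.045,.05):
            r=minimize(lambda q:cost([*q,H],v),[.487,-.021],method='Nelder-Mead',options=dict(initial_simplex=[[.487,-.021],[.491,-.021],[.487,-.017]]));print(H,r.x.round(4),r.fun)
E
python3 dense.py
python3 - <<'E'
import numpy as np
from fit import *
# fin: triangulate from red centroids with occlusion-free top & side red masks (model: mean of visible fin hull)
for n,(x0,y0,x1,y1) in(('top',(255,135,281,151)),('side',(281,186,298,205))):
    f=D[n]['frame'][y0:y1,x0:x1].astype(int);m=(f[:,:,0]-f[:,:,1:].max(2))>60
    ys,xs=np.nonzero(m);print(n,xs.min()+x0,xs.max()+x0,ys.min()+y0,ys.max()+y0,xs.mean()+x0,ys.mean()+y0,m.sum())
    rc=-D[n]['view'][:3,:3].T@D[n]['view'][:3,3];print('cam',rc.round(3))
p=[.5576,.1028,-.0756,.05,.073,0]
for yaw in(-.07,-.09,-.11):
    for d in(0,.01):
        kx,ky=.487,-.021;c,s=np.cos(yaw),np.sin(yaw)
        P=[kx-(c*-.06-s*-.13),ky-(s*-.06+c*-.13),yaw]
        for n in('top','side'):
            a=proj(n,W(P,fin(.05,.073,d)));print(yaw,d,n,a.min(0).round(1),a.max(0).round(1),end=' | ')
        print()
E
```

```text
[ 0.4892 -0.0219  0.0502] -104.30387878417969
0.045 [ 0.4885 -0.0214] -70.94425964355469
0.05 [ 0.4874 -0.0212] -71.03311157226562
top 257 278 137 148 267.5828220858896 142.51533742331287 163
cam [ 0.257 -0.021  1.186]
side 283 294 188 202 288.3137254901961 195.04901960784315 102
cam [-0.02  -1.123  0.605]
-0.07 0 top [257.1 132.5] [278.8 143.3] | -0.07 0 side [284.8 186.5] [296.8 203.3] | 
-0.07 0.01 top [256.5 135.8] [278.3 146.6] | -0.07 0.01 side [282.  186.8] [293.8 203.8] | 
-0.09 0 top [257.9 132.4] [279.6 143.6] | -0.09 0 side [285.3 186.7] [296.9 203.6] | 
-0.09 0.01 top [257.2 135.8] [279.  146.9] | -0.09 0.01 side [282.4 187.1] [294. 204.] | 
-0.11 0 top [258.7 132.4] [280.5 144. ] | -0.11 0 side [285.7 186.9] [297.1 203.9] | 
-0.11 0.01 top [258.  135.7] [279.8 147.2] | -0.11 0.01 side [282.8 187.3] [294.1 204.3] |
```

Panel height comes out at 0.050 m, the knob at (0.488,-0.0215), yaw about -0.074, and the guard is already about 11 mm out. Next I'll measure the pointer and green-mark angles and check IK.

```bash
cat > ang.py <<'E'
import cv2,numpy as np
from fit import D,proj
K=np.array([.4880,-.0215])
def angles(frame,K=K):
    g=cv2.GaussianBlur(frame.min(2).astype(np.float32),(0,0),.7)
    gr=(frame[:,:,1].astype(np.float32)-frame[:,:,[0,2]].max(2)).clip(20)-20
    def s(im,t,rs,z):
        P=np.c_[K[0]+rs*np.cos(t),K[1]+rs*np.sin(t),z+0*rs];uv=proj('top',P).astype(np.float32)
        return cv2.remap(im,uv[:,:1],uv[:,1:],1).mean()
    T=np.arange(-np.pi,np.pi,.01)
    a=np.array([s(g,t,np.linspace(.008,.026,10),.082) for t in T]);b=np.array([s(gr,t,np.linspace(.035,.043,8),.05) for t in T])
    def cen(w):
        i=w.argmax();m=np.abs(np.angle(np.exp(1j*(T-T[i]))))<.35;w=np.where(m,w,0);w=(w-.3*w.max()).clip(0);return np.angle((w*np.exp(1j*T)).sum())
    return cen(a),cen(b)
E
python3 - <<'E'
from ang import *
for dx,dy in((0,0),(.001,0),(0,.001)):print(angles(D['top']['frame'],K+[dx,dy]))
from workcell import *
from scipy.spatial.transform import Rotation as R
def ori(t): # tool down; tool x along world angle t, y perp
    x=np.array([np.cos(t),np.sin(t),0]);z=np.array([0,0,-1.]);return R.from_matrix(np.c_[x,np.cross(z,x),z]).as_quat()
print(bot.tcp_to_tips, R.from_quat(get_obs()['orientation']).as_matrix().round(2).tolist())
for t in(-.2,-.24+np.pi,-1.1,-1.1+np.pi):
    for z in(.077,.25):
        q=kinematics.solve_ik([.488,-.0215,z],ori(t));print(t,z,None if q is None else np.round(q,2))
E
```

```text
(np.float64(-0.2189490456614279), np.float64(-1.1176141213194322))
(np.float64(-0.23008971692453817), np.float64(-1.140768246893031))
(np.float64(-0.2781531230445704), np.float64(-1.1298289257711718))
0.017 [[-0.96, 0.28, -0.0], [0.28, 0.96, -0.0], [0.0, -0.0, -1.0]]
-0.2 0.077 [-0.05  0.39  2.05 -0.    0.7   1.72]
-0.2 0.25 [-0.05  0.14  1.92 -0.    1.09  1.72]
2.901592653589793 0.077 [-0.05  0.39  2.05 -0.    0.7  -1.38]
2.901592653589793 0.25 [-0.05  0.14  1.92 -0.    1.09 -1.38]
-1.1 0.077 [-0.05  0.39  2.05 -0.    0.7   2.62]
-1.1 0.25 [-0.05  0.14  1.92 -0.    1.09  2.62]
2.041592653589793 0.077 [-0.05  0.39  2.05 -0.    0.7  -0.52]
2.041592653589793 0.25 [-0.05  0.14  1.92 -0.    1.09 -0.52]
```

```bash
cat > h.py <<'E'
import numpy as np
from workcell import *
from scipy.spatial.transform import Rotation as R
def ori(t):
    x=np.array([np.cos(t),np.sin(t),0]);z=np.array([0,0,-1.]);return R.from_matrix(np.c_[x,np.cross(z,x),z]).as_quat()
def st(m):
    o=get_obs();print(m,round(o['time_s'],2),o['position'].round(4),'F',np.round(o['wrist_force'],1),'T',np.round(o['ft_torque'],2),'w',round(o['gripper_width'],4),'g',np.round(o['grip_force'],1));return o
E
python3 - <<'E'
from h import *
k=[.488,-.0215]; t0=-.235+np.pi
hand.move_gripper(.045,30)
bot.reach([*k,.25],ori(t0));st('above')
bot.servo_line([*k,.12]); bot.servo_line([*k,.0775],velocity=.08);st('down')
hand.move_gripper(.0,30);o=st('grip')
if o['gripper_width']<.012: raise SystemExit('missed')
for t in np.linspace(-.235,-1.125,7)[1:]:
    bot.reach([*k,.0775],ori(t+np.pi));
    o=st(round(t,2))
    if np.linalg.norm(o['wrist_force'])>40: break
hand.move_gripper(.045);bot.servo_line([*k,.16]);st('up')
E
```

```text
above 3.05 [ 0.4881 -0.0209  0.25  ] F [ 0.1 -0.6  0.9] T [-0.02  0.02 -0.03] w 0.0452 g 0.0
down 4.75 [ 0.4882 -0.0215  0.0776] F [ 0.4 -0.5 -0.1] T [ 0.05 -0.07 -0.01] w 0.0449 g 0.0
grip 5.12 [ 0.4884 -0.0214  0.0781] F [-1.1  1.7  6.6] T [0.22 0.15 0.02] w 0.0156 g 32.5
-0.38 5.38 [ 0.4884 -0.0214  0.0781] F [0.4 1.4 6.8] T [ 0.35  0.17 -0.08] w 0.0158 g 32.7
-0.53 5.65 [ 0.4885 -0.0213  0.0781] F [-1.2  1.7  5.6] T [ 0.35  0.16 -0.05] w 0.0152 g 32.7
-0.68 5.92 [ 0.4885 -0.0213  0.0781] F [-1.1  2.8  5.4] T [ 0.43  0.07 -0.07] w 0.0152 g 32.7
-0.83 6.18 [ 0.4885 -0.0212  0.0781] F [0.2 3.2 6.3] T [ 0.42  0.09 -0.06] w 0.0154 g 32.7
-0.98 6.45 [ 0.4885 -0.0212  0.078 ] F [-0.2  2.9  5.9] T [ 0.47  0.1  -0.08] w 0.0154 g 32.7
-1.12 6.72 [ 0.4886 -0.0212  0.0781] F [0.2 2.7 6.1] T [ 0.52  0.1  -0.07] w 0.0154 g 32.7
up 7.81 [ 0.4876 -0.0215  0.1595] F [ 0.1  0.2 -0.6] T [0.01 0.02 0.02] w 0.0447 g 0.0
```

The knob turned with small forces. Now I'll park out of view over the guard side and check.

```bash
python3 - <<'E'
from h import *
import cv2
from ang import angles,K
bot.servo_line([.46,-.0215,.2]);bot.reach([.36,-.25,.25],ori(-1.125+np.pi));st('')
f=[vision.read_camera('top')['frame'] for _ in range(6)];im=np.mean(f,0).astype(np.uint8)
np.save('top2.npy',im)
for d in((0,0),(.0005,.0003),(-.001,0),(0,-.001)):print(angles(im,K+d))
cv2.imwrite('pics/t2.png',cv2.resize(im[115:210,225:305,::-1],None,fx=6,fy=6,interpolation=cv2.INTER_CUBIC))
E
```

```text
9.28 [ 0.3603 -0.2495  0.2494] F [-0.3 -0.2 -0.6] T [0.01 0.02 0.04] w 0.0446 g 0.0
(np.float64(-1.1557170957365717), np.float64(-1.1177808299679275))
(np.float64(-1.1792209111185628), np.float64(-1.132971558693801))
(np.float64(-1.1053895379319902), np.float64(-1.0954539278039865))
(np.float64(-1.1167808010077318), np.float64(-1.105029327412727))
```

View pics/t2.png

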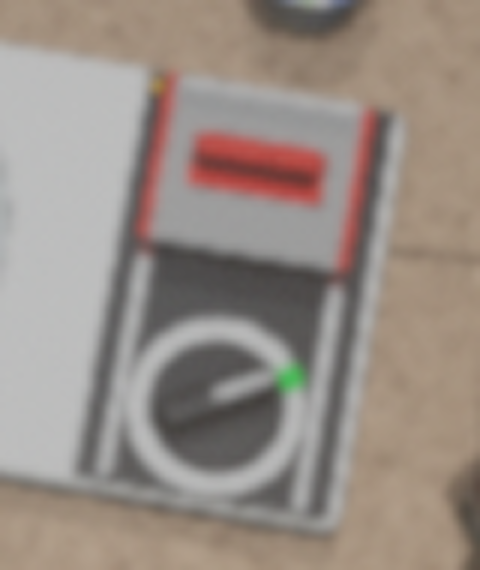

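The picture shows the pointer line running from (215,397) to (280,372), ending at the green mark at (290,379), once the pointer's height is allowed for. Next is the guard.

```bash
python3 - <<'E'
from h import *
yaw=-.074; ux=np.array([np.cos(yaw),np.sin(yaw)]); k=np.array([.4880,-.0215]); f=k+.109*ux
O=ori(yaw+np.pi/2); z=.113
bot.reach([*f,.25],O); bot.servo_line([*f,.15]); bot.servo_line([*f,z],velocity=.06);st('down')
hand.move_gripper(0,50);o=st('grip')
if not .009<o['gripper_width']<.016: raise SystemExit('missed')
bot.servo_line([*(k+.012*ux),z],velocity=.06);st('near')
s=.012
while s>-.014:
    s-=.002; bot.servo_line([*(k+s*ux),z],velocity=.02); bot.dwell(.1)
    o=get_obs();F=o['wrist_force'][:2]@ux;print(round(s,3),round(F,1),round((o['position'][:2]-k)@ux,4))
    if F>12: break
st('end')
E
```

```text
down 12.39 [ 0.5968 -0.0295  0.113 ] F [-0.2 -0.   0.2] T [-0.01 -0.05  0.01] w 0.0451 g 0.0
grip 12.78 [ 0.5972 -0.0296  0.1135] F [ 0.2 -0.1  4.3] T [ 0.01 -0.03 -0.21] w 0.011 g 50.1
near 14.55 [ 0.5003 -0.0217  0.1135] F [2.  5.1 7. ] T [ 0.73 -0.22 -0.25] w 0.0106 g 50.9
0.01 1.5 0.0103
0.008 1.2 0.0083
0.006 0.6 0.0063
0.004 1.0 0.0043
0.002 1.1 0.0023
0.0 2.9 0.0007
-0.002 10.9 0.0005
-0.004 18.0 0.0004
end 17.35 [ 0.4885 -0.0207  0.1136] F [ 18.3   4.5 -10.3] T [ 0.64 -2.45 -0.27] w 0.0111 g 50.1
```

The stop was reached at about 0 from the knob axis, as expected. I'll release, retreat and verify.

```bash
python3 - <<'E'
from h import *
import cv2
hand.move_gripper(.045);o=st('rel')
p=o['position'];bot.servo_line([p[0],p[1],.2]);bot.reach([.36,-.25,.25],ori(2.0));bot.dwell(.5);st('away')
im=np.mean([vision.read_camera('top')['frame'] for _ in range(6)],0).astype(np.uint8)
cv2.imwrite('pics/t3.png',cv2.resize(im[95:225,145:325,::-1],None,fx=4.4,fy=4.4,interpolation=cv2.INTER_CUBIC))
E
```

```text
rel 17.77 [ 0.4834 -0.0212  0.1128] F [-0.6  0.4  0.2] T [0.06 0.02 0.01] w 0.0451 g 0.0
away 20.04 [ 0.3601 -0.2498  0.25  ] F [0.3 0.1 0.1] T [0.   0.01 0.05] w 0.0447 g 0.0
```

View pics/t3.png

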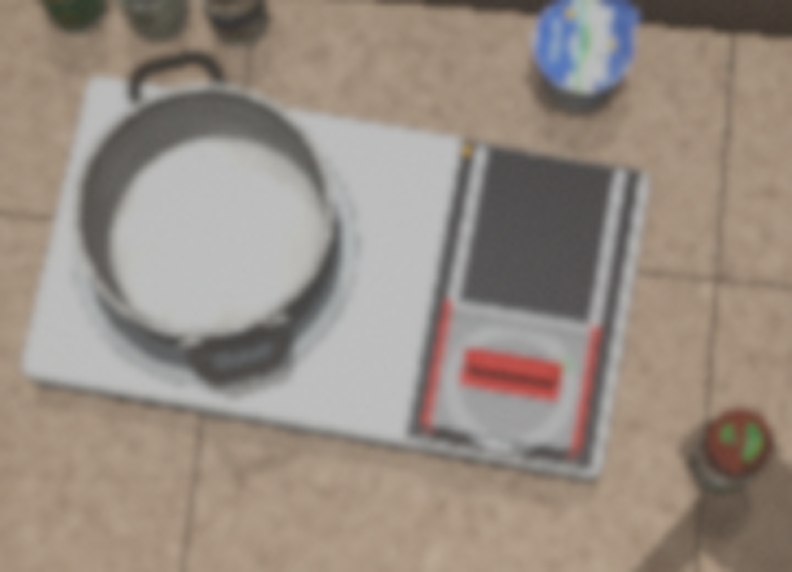

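The guard now covers the knob, with its fin at (510,373) over the ring centre. The pot and spice jar stand where they were, and the robot is clear.

```bash
python3 -c "
from workcell import *
print(hand_in())"
```

```text
the job is handed in; nothing more can be done
None
```

I turned the knob clockwise to the green mark (within about 0.04 rad by camera, before the guard went over it), pulled the guard to its stop over the knob, released both, saw the pot and spice jar unmoved in the last picture (mug and spoon not re-checked), and handed the job in at about 20 s.

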